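Nudge the drain plate home on its drip tray

ROBOT

A 6-joint arm with a two-finger parallel gripper is mounted at the origin on a cart in front of the work surface, level with it; the furniture and walls round the work are solid. World frame = base frame: x ahead of the robot, y to its left, z up, the work surface at z = 0. Lengths are in m, angles in rad, forces in N, time in s.
With the tool pointing down it reaches from about 0.275 to 0.725 m from the base axis. Payload 15.9 kg.
Tool frame: the origin (TCP) lies at the very end of the fingers, on their centre line; the grasp point (between the pads) lies 19 mm behind it (ctrl.tcp_to_grasp is the distance from the TCP to the grasp point, in m); z points along the fingers, y is the line along which they close (so a half turn about z gives the same grasp; the last joint's range is limited). The gripper opens to 85 mm and grips with 20 to 120 N. Pads are 22 mm wide; open, the fingers measure 114 mm over their backs; the gripper's body (76 mm by 85 mm) begins 54 mm behind the grasp point. The pads swing forward as they close: fully open they stand 13 mm farther back than shut.
Start: joints at [1.233, 0.213, -0.034, 1.323, 0, 1.571], TCP at [0.166, 0.472, 0.231] pointing down, gripper open.
Joint ranges: [-2.98, 2.98], [-0.74, 1.72], [-1.14, 1.35], [-2.1, 2.04], [-1.57, 1.44], [-3.14, 3.14]. Speed limits (rad/s): [1.89, 1.89, 2.39, 2.57, 3.14, 3.14].

INTERFACE

Orientations are given as a unit quaternion [w, x, y, z].
In Python, from rig import ctrl, snapshot, order gives the robot as it stands.
- The arm moves only by the tool carry_out, never from a script. Its argument "motion" is a list of rows, each a list of 7 numbers: the turn, a rotation vector about the tool's x, y, z in degrees, then the shift along the tool's x, y, z in m, then the opening, from 0 (shut) to 1 (fully open). A call has 1 to 20 rows; each row is the pose to reach, as a shift and turn from the pose commanded when the call began, along the tool's axes at that moment; what a row does not reach only later rows make up. A row lasts 1/12 s, in which the tool goes at most 41.7 mm and 7.16 degrees, less where a joint would pass 70% of its speed; a pose out of reach is approached as far as the arm can. A call with a gripper value outside its range is refused whole. The fingers move at their own pace and stop on an object; the grip force is fixed at half the most. Time passes only in rows, so rows that repeat a pose let the fingers close. It gives the time, the measured TCP pose, the force, the opening and the grip force at its end, in the units of the state.
- ctrl.get_obs(): the state, without advancing time (a new reading comes with each control period).
- snapshot(name): name is "scene" or "top"; returns a dict with "pixels" (400x640x3 uint8, blue, green, red), "camera_matrix" (3x3 intrinsics, pixels), "k1" (the pictures are not rectified: a ray, as slopes to the right and down, at radius r is drawn at 1 + k1 r^2 times it, then the intrinsics apply), "position" and "orientation" of the camera in the world. Camera axes: x right, y down, z forward; pixel columns grow to the right and rows downward; lengths in m; the calibration is good to about 2 mm. A picture is of the moment at which its call begins. There is no depth.
- order.finish_job(): hands the job in; it is judged then, once.
The state is a dict: "time_s": time; "qpos": joint angles; "qvel": joint speeds; "effort": joint torques, N m; "tool_pos": TCP position; "tool_rot": TCP orientation; "force": force on the tool from outside, world axes, zero at the start; "moment": the same for the moment, N m; "gripper_width": finger opening in m; "grip_force": force on a finger pad.
Only numpy, scipy, OpenCV 4.12 (cv2) and the standard library are available. Lean on these libraries where they do the work, as an engineer would, in place of code of your own. Each camera call takes 0.05 s, during which the arm holds its last target. There are 200 camera calls.

TASK

The steel drain plate lies crooked on the drip tray, its back edge propped up on the tray's two locating pins. Without picking anything up, gently nudge the plate along with the fingertips until both holes drop over the pins and it lies flat on the tray, with the measuring cup still standing on it. Do not disturb the shaker, the lid and the spoon nearby.

Things in the scene. Friction and masses are not known exactly. Their poses are not given: they have to be found in the camera images.
- drip_tray: Dark steel drip tray, fixed, 172 mm wide (y). Origin on the worktop under its basin's centre, +x to its back. Open basin, outer walls at x = -74 and +74, y = -86 and +86 mm; behind it a closed ledge runs to x = +100. Rim, ledge and pin shoulders are 40 mm above the worktop; the rim carries the seated plate. The microwave stands close on its right.
- drain_plate: Loose bright steel plate, about 0.35 kg, 156 (x) by 180 mm (y), sheet 4 mm thick, with an upturned lip all round, 3 mm thick, its top 20 mm above the underside. Origin at the underside's centre, +x to the back, z up. Seated, the origin is 40 mm above the tray's, axes along it. It starts 12 to 26 mm too far forward and 6 to 20 mm left, turned up to 7 and tilted 6 degrees; slides under a few newtons.
- left_hole (a point): Centre of the plate's left through hole, 14 mm across, at the underside (plate x = +34, y = +56 mm); goes over the left pin. The plate drops by itself once both holes are within 2 mm of their pins; the pins' tapers help from about 4 mm.
- right_hole (a point): Centre of the plate's right through hole, 14 mm across, at the underside (plate x = +34, y = -56 mm); goes over the right pin. The rest of the plate has only drain slots 5 mm wide, in its front half.
- left_pin_tip (a point): Tip of the tray's left locating pin (tray x = +34, y = +56 mm), 52 mm above the worktop. Upright, 10 mm thick, stands 12 mm above the rim: straight for 5 mm, then tapered to 4.4 mm at the tip. Hidden under the plate at the start.
- right_pin_tip (a point): Tip of the tray's right locating pin, the same (tray x = +34, y = -56 mm).
- jigger: Steel double measuring cup, hourglass shaped, 45 mm across, 78 mm tall, 90 g, standing loose on the slotted front half of the plate. Origin at the centre of its foot, z up.
- shaker_matcha: Bystander: small spice jar with a printed label and dark cap, 44 mm across, 105 mm tall, standing to the right of the tray. Origin at the centre of its foot.
- lid_green: Bystander: green screw lid, 92 mm across, 18 mm tall, lying on the worktop to the right of the tray. Origin at the centre of its underside.
- spoon_bar: Bystander: steel teaspoon, 130 x 26 x 11 mm, lying on the worktop to the right of the tray. Origin at the middle of its underside.

How it is judged:
At the end, for the whole second after the job is handed in: Both holes of the plate lie round their own pins (within 4 mm of the pin's axis) with the underside within 2 mm of the tray's rim at both, the plate flat on the tray (within 0.02 rad) and at rest, and the measuring cup stands upright on the plate, at rest (z of each of left_hole, right_hole in the frame of drip_tray below 0.042 m and horizontal distance between left_hole and left_pin_tip below 0.004 m and horizontal distance between right_hole and right_pin_tip below 0.004 m and angle between the z axis of drain_plate and the z axis of drip_tray, either way round below 0.02 rad and angle between jigger's own z axis and vertical below 0.1 rad and z of jigger in the frame of drain_plate between 0 and 0.008 m and horizontal distance between jigger and drain_plate below 0.09 m and linear speed of each of drain_plate, jigger below 0.01 m/s); the robot touches nothing.
It fails at once if the plate is lifted off the tray or tipped up (z of drain_plate in the frame of drip_tray above 0.06 m or angle between drain_plate's own z axis and vertical above 0.2 rad).
It fails at once if the plate is pushed roughly (over 40 N) (contact force between the fingers and drain_plate above 40 N).
It fails at once if the measuring cup is lifted, tipped over or knocked off the plate (angle between jigger's own z axis and vertical above 0.5 rad or z of jigger in the frame of drain_plate above 0.02 m or z of jigger in the frame of drain_plate below -0.01 m).
It fails at once if the shaker, the lid or the spoon is disturbed (distance of any of shaker_matcha, lid_green, spoon_bar from where it was at the start of the episode above 0.015 m).
It also fails if it takes over 64 s, if anything falls off the work surface, if the arm or the gripper's body presses on something with over 40 N, if the wrist force passes 120 N, or if a joint passes its speed limit or range.

## Working session

There is one attempt and no reset: what is moved stays moved. The work goes in short steps, Python scripts to look and compute and a tool call to move; the robot and the scene stay as the last step left them, time stands still between calls to the robot, and variables do not carry over. Pictures are saved under pics/ and viewed, at most 10 in all, crops included, and the job is handed in when it is done.

Besides the shell and the picture viewer there is one more tool, called after "Emit:" as name(argument=value, ...), one argument or row to a line, values as JSON. carry_out: Moves the arm, as the interface text tells. Its arguments: {"type":"object","properties":{"motion":{"type":"array","items":{"type":"array","items":{"type":"number"}}}},"required":["motion"]}

```bash
mkdir -p pics
python3 - <<'E'
from rig import ctrl,snapshot
import cv2,numpy as np,pickle
o=ctrl.get_obs();print(o['tool_pos'],o['tool_rot'],o['time_s'])
for n in("scene","top"):
    s=snapshot(n);cv2.imwrite(f"pics/{n}0.png",s["pixels"]);pickle.dump(s,open(n+"0.pkl","wb"));print(n,s["camera_matrix"],s["k1"],s["position"],s["orientation"])
E
```

```text
[0.16557953 0.47141796 0.23080358] [-9.22968214e-05  1.68098742e-01  9.85769996e-01 -5.64691209e-04] 0.0
scene [[449.42481092   0.         324.5686337 ]
 [  0.         449.42481092 196.55240228]
 [  0.           0.           1.        ]] -0.11235198155549493 [ 0.1880953  -0.5375461   0.82149301] [-0.37558497  0.90083088 -0.19854338  0.08955543]
top [[411.01953417   0.         317.58328217]
 [  0.         411.01953417 203.84699452]
 [  0.           0.           1.        ]] -0.012646940712770564 [0.40328727 0.1577841  1.04722802] [-0.0463076   0.71239169 -0.69915955  0.03911024]
```

View pics/scene0.png

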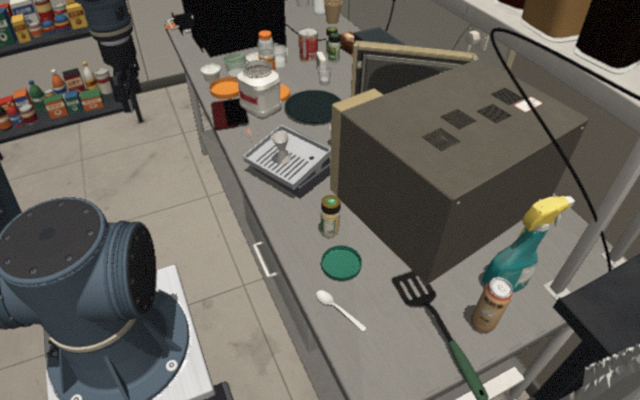

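View pics/top0.png

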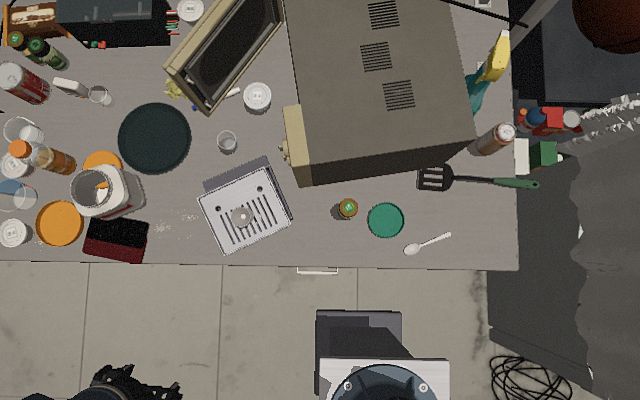

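Top view shows the plate at about (243,208) with the holes near (232,193) and (259,188), the cup at (242,215), and the shaker to its right at (347,208). I'll enlarge it.

Run:
```python
import cv2
a=cv2.imread("pics/top0.png")[150:262,185:305]
cv2.imwrite("pics/c1.png",cv2.resize(a,None,fx=5.35,fy=5.35,interpolation=cv2.INTER_CUBIC))
a=cv2.imread("pics/scene0.png")[118:198,235:341]
cv2.imwrite("pics/c2.png",cv2.resize(a,None,fx=7,fy=7,interpolation=cv2.INTER_CUBIC))
```

```text
(no output)
```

View pics/c1.png

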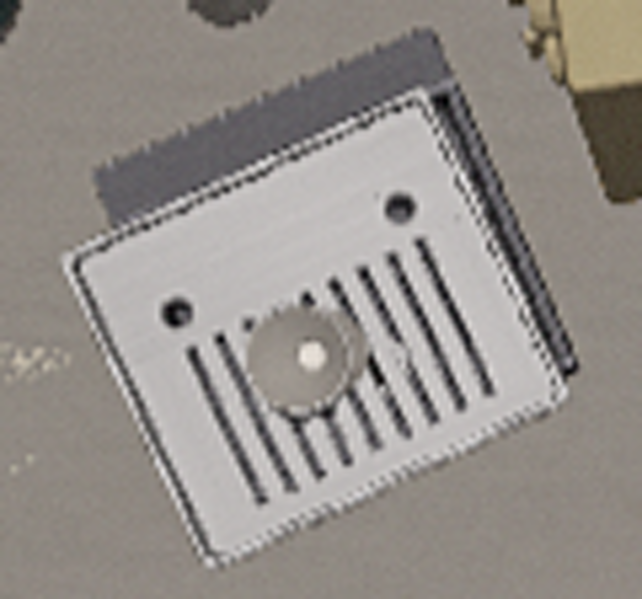

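View pics/c2.png

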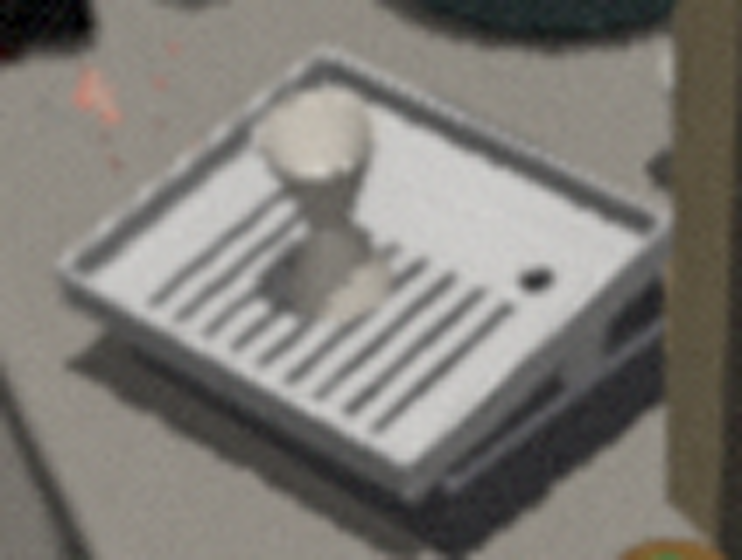

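Top crop (×5.35, offset 185,150):
- Plate lip corners: (67,258), (425,95), (212,563), (562,398).
- Holes: (178,312) and (400,208).
- Tray ledge corners: (97,172) and (432,30), with the tray front right at (575,368).

Scene crop (×7, offset 235,118):
- Lip corners: (65,268), (412,490), (322,50), (672,215).
- Right hole: (537,280).

Next is a fit of both poses.

```bash
cat > h.py <<'E'
import numpy as np,pickle,cv2
from scipy.spatial.transform import Rotation as R
from scipy.optimize import least_squares
def proj(s,P):
    q=np.array(s["orientation"]);C=R.from_quat(q[[1,2,3,0]])
    p=C.inv().apply(np.atleast_2d(P)-s["position"]);a=p[:,:2]/p[:,2:]
    a=a*(1+s["k1"]*(a**2).sum(1,keepdims=True));K=s["camera_matrix"]
    return a*[K[0,0],K[1,1]]+[K[0,2],K[1,2]]
def uv(c,off,f): return (np.array(c,float)+.5)/f-.5+off
def pose(p,P): return R.from_euler('ZYX',p[3:6]).apply(P)+p[:3]
L=np.array([[.078,.09,.02],[.078,-.09,.02],[-.078,.09,.02],[-.078,-.09,.02]])
H=np.array([[.034,.056,.004],[.034,-.056,.004]])
def fitplate(obs,p0): # obs: list of (snap, model pts, uv)
    f=lambda p:np.concatenate([(proj(s,pose(p,M))-u).ravel() for s,M,u in obs]+[np.r_[(p[4]-np.radians(p0[6]))*40,p[5]*40]])
    r=least_squares(f,p0[:6],loss='soft_l1');return r.x,r.fun
def fittray(obs,p0):
    g=lambda p:np.r_[p[0],p[1],0,p[2],0,0]
    f=lambda p:np.concatenate([(proj(s,pose(g(p),M))-u).ravel() for s,M,u in obs])
    r=least_squares(f,p0);return r.x,r.fun
E
cat > m.py <<'E'
from h import *
T=pickle.load(open("top0.pkl","rb"));S=pickle.load(open("scene0.pkl","rb"))
tp=lambda c:uv(c,[185,150],5.35); sc=lambda c:uv(c,[235,118],7)
pt=(T,np.r_[L,H],tp([[67,258],[425,95],[212,563],[562,398],[178,312],[400,208]]))
ps=(S,np.r_[L,H[1:]],sc([[322,50],[672,215],[65,268],[412,490],[537,280]]))
p0=[.4,.34,.05,.4,-.1,0,-6]
for o in([pt],[ps],[pt,ps]):
    p,r=fitplate(o,p0);print(np.round(p[:3]*1e3,1),np.degrees(p[3:]).round(2),r.round(2))
Tr=np.array([[.1,.086,.04],[.1,-.086,.04],[-.074,-.086,.04]])
t,r=fittray([(T,Tr,tp([[97,172],[432,30],[575,368]]))],[.4,.34,.4]);print(t[:2]*1e3,np.degrees(t[2]),r.round(2))
g=np.r_[t[0],t[1],0,t[2],0,0]
print("tray in scene crop",((proj(S,pose(g,np.r_[Tr,[[-.074,.086,.04]]]))-[235,118]+.5)*7).round())
Ri=R.from_euler('ZYX',[t[2],0,0]).inv()
print("plate in tray",(Ri.apply(p[:3]-g[:3])*1e3).round(1),np.degrees(p[3]-t[2]))
print("holes in tray",(Ri.apply(pose(p,H-[0,0,.004])-g[:3])*1e3).round(1))
E
python3 m.py
```

```text
[507.3 352.8  16.7] [26.23 -6.23  0.09] [ 0.05 -0.26 -0.5  -0.31 -0.42  0.01  0.4  -0.1   0.71  0.06 -0.15  0.72
 -0.16  0.06]
[509.2 361.4  32.9] [27.16 -6.95  0.32] [ 0.28 -0.23  0.11  0.73 -0.62  0.55  0.22 -2.81 -0.07  0.15 -0.66  0.23]
[504.6 347.8  43.2] [26.55 -7.21 -0.18] [-1.37 -0.2  -0.27 -1.51 -0.56  1.39  1.74  0.12 -0.02  0.18  0.09  0.09
  0.67 -0.21  0.77  1.01 -1.1   0.96 -0.17 -1.99  0.31  0.57 -0.84 -0.13]
[520.05510459 339.11177489] 24.262055117851855 [-0.75 -0.03  0.35 -0.19  0.4   0.19]
tray in scene crop [[434.  91.]
 [755. 265.]
 [452. 495.]
 [126. 293.]]
plate in tray [-10.5  14.3  43.2] 2.2922510382372634
holes in tray [[ 21.   71.6  47.3]
 [ 25.4 -40.3  47.6]]
```

```bash
cat >> m.py <<'E'
print('---')
for o in([pt],[ps]):
    s,M,u=o[0]
    for z,pi in((.0475,-6.3),):
        k=lambda q:np.r_[q[0],q[1],z,q[2],np.radians(pi),0]
        r=least_squares(lambda q:(proj(s,pose(k(q),M))-u).ravel(),[.5,.34,.4],loss='soft_l1');p=k(r.x)
        print(p[:3]*1e3,np.degrees(p[3]),r.fun.round(1))
        print("plate in tray",(Ri.apply(p[:3]-g[:3])*1e3).round(1),np.degrees(p[3]-t[2]),(Ri.apply(pose(p,H-[0,0,.004])-g[:3])*1e3).round(1))
# jigger: foot position from top view: cup top centre/foot
from scipy.optimize import fsolve
for c,z in(([308,385],.045),([308,358],.12)):
    x=fsolve(lambda q:(proj(T,[q[0],q[1],z])-tp(c)).ravel(),[.5,.34]);print("cup",z,x*1e3,(Ri.apply(np.r_[x,0]-g[:3])*1e3).round(1))
for c in((-25,300),(-40,420)):
    print(fsolve(lambda q:(proj(T,[q[0],q[1],.03])-tp(c)).ravel(),[.5,.34]))
for c in((118,240),(148,225),(143,262),(130,185)): # neighbours left
    print(c,fsolve(lambda q:(proj(T,[q[0],q[1],.03])-np.array(c)).ravel(),[.5,.34]).round(3))
E
python3 m.py | sed -n '/---/,$p'
```

```text
---
[504.0697424  346.55553198  47.5       ] 26.484874779551262 [-1.3 -0.4  0.1 -1.7 -0.7  1.5  2.1  0.2  0.1  0.1  0.4  0. ]
plate in tray [-11.5  13.4  47.5] 2.2228196616994085 [[ 20.1  70.6  51.2]
 [ 24.4 -41.3  51.2]]
[502.5139383  344.53106783  47.5       ] 27.16276569967053 [ 0.  -0.4  0.7  0.7 -1.7  0.5  0.1 -2.6  0.2  0.3]
plate in tray [-13.8  12.1  47.5] 2.900710581818677 [[ 17.2  69.8  51.2]
 [ 22.8 -42.1  51.2]]
cup 0.045 [477.88794409 353.00537825] [-32.7  30.    0. ]
cup 0.12 [483.77367877 338.87035012] [-33.2  14.7   0. ]
[0.51588493 0.51379848]
[0.45964708 0.51746356]
(118, 240) [0.427 0.664]
(148, 225) [0.466 0.591]
(143, 262) [0.374 0.597]
(130, 185) [0.566 0.644]
```

Emit:
carry_out(
  motion=[
    [0,0,7,-0.04,0.012,0.01,1],
    [0,0,14,-0.08,0.025,0.02,1],
    [0,0,21,-0.12,0.038,0.03,1],
    [0,0,28,-0.16,0.05,0.045,1],
    [0,0,35,-0.2,0.063,0.06,1],
    [0,0,42,-0.24,0.076,0.07,1],
    [0,0,46.4,-0.2743,0.087,0.081,1],
    [0,0,46.4,-0.2743,0.087,0.081,1],
    [0,0,46.4,-0.2743,0.087,0.081,1],
    [0,0,46.4,-0.2743,0.087,0.081,1],
  ],
)

```text
time_s: 0.93
tool_pos: [0.453, 0.4626, 0.1497]
tool_rot: [-0.0, 0.543, 0.84, -0.001]
force: [-0.4, -0.9, -0.0]
gripper_width: 0.0852
grip_force: 0.0
```

```bash
cat > st.py <<'E'
import sys,numpy as np
from h import *
from rig import ctrl
g=np.array([.520,.339,0]);Rt=R.from_euler('z',24.26,degrees=True)
o=ctrl.get_obs();p=np.array(o['tool_pos']);q=np.array(o['tool_rot']);C=R.from_quat(q[[1,2,3,0]])
print("t",o['time_s'],"tray-frame tcp mm",(Rt.inv().apply(p-g)*1e3).round(1),"F tray",Rt.inv().apply(o['force']).round(2),"w",o['gripper_width'])
print("tool axes in tray:\n",(Rt.inv()*C).as_matrix().T.round(3))
if len(sys.argv)>3:
    tgt=np.array([float(a) for a in sys.argv[1:4]])/1e3
    print("shift tool",C.inv().apply(Rt.apply(tgt)+g-p).round(4))
E
python3 st.py -10 140 40
```

```text
t 0.9333 tray-frame tcp mm [-10.3 140.2 149.7] F tray [-0.71 -0.66 -0.01] w 0.08520427236065961
tool axes in tray:
 [[ 0.     1.    -0.   ]
 [ 1.    -0.    -0.001]
 [-0.001 -0.    -1.   ]]
shift tool [-0.0002  0.0004  0.1097]
```

Emit:
carry_out(
  motion=[
    [0,0,0,0,0,0.035,1],
    [0,0,0,0,0,0.07,1],
    [0,0,0,0,0,0.1,1],
    [0,0,0,0,0,0.11,1],
    [0,0,0,0,0,0.11,1],
    [0,0,0,-0.005,0,0.11,1],
    [0,0,0,-0.01,0,0.11,1],
    [0,0,0,-0.015,0,0.11,1],
    [0,0,0,-0.02,0,0.11,1],
    [0,0,0,-0.02,0,0.11,1],
  ],
)

```text
time_s: 1.77
tool_pos: [0.4625, 0.444, 0.0414]
tool_rot: [0.0, 0.543, 0.84, 0.001]
force: [-0.4, -0.6, -0.1]
gripper_width: 0.085
grip_force: 0.0
```

```bash
python3 st.py
python3 - <<'E'
from rig import snapshot
import cv2
a=snapshot("top")["pixels"][140:262,165:305]; b=snapshot("scene")["pixels"][98:198,235:350]
h=560
f=lambda i:cv2.resize(i,(395,int(395*i.shape[0]/i.shape[1])),interpolation=cv2.INTER_CUBIC)
a,b=f(a),f(b);m=min(len(a),len(b))
cv2.imwrite("pics/d1.png",cv2.hconcat([a[:m],b[:m]]))
E
```

```text
t 1.7667 tray-frame tcp mm [ -9.3 119.3  41.4] F tray [-0.58 -0.36 -0.09] w 0.08495175306557798
tool axes in tray:
 [[ 0.001  1.     0.   ]
 [ 1.    -0.001  0.001]
 [ 0.001  0.    -1.   ]]
```

View pics/d1.png

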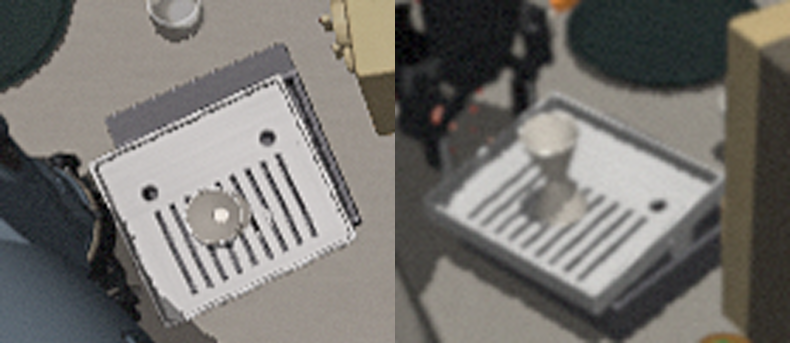

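The gripper stands just off the plate's left lip, clear of the cup. I'll push slowly.

Emit:
carry_out(
  motion=[
    [0,0,0,-0.0015,0,0,1],
    [0,0,0,-0.003,0,0,1],
    [0,0,0,-0.0045,0,0,1],
    [0,0,0,-0.006,0,0,1],
    [0,0,0,-0.007,0,0,1],
    [0,0,0,-0.008,0,0,1],
    [0,0,0,-0.008,0,0,1],
  ],
)

```text
time_s: 2.45
tool_pos: [0.4649, 0.4372, 0.0403]
tool_rot: [0.0, 0.543, 0.84, -0.0]
force: [-0.5, 0.8, 0.4]
gripper_width: 0.0854
grip_force: 0.1
```

```bash
python3 st.py|head -1
```

```text
t 2.45 tray-frame tcp mm [ -9.9 112.1  40.3] F tray [-0.1   0.95  0.38] w 0.08542573373807247
```

Emit:
carry_out(
  motion=[
    [0,0,0,-0.001,0,0,1],
    [0,0,0,-0.002,0,0,1],
    [0,0,0,-0.003,0,0,1],
    [0,0,0,-0.004,0,0,1],
    [0,0,0,-0.005,0,0,1],
    [0,0,0,-0.006,0,0,1],
    [0,0,0,-0.007,0,0,1],
    [0,0,0,-0.007,0,0,1],
  ],
)

```text
time_s: 3.12
tool_pos: [0.4678, 0.4307, 0.0403]
tool_rot: [0.0, 0.543, 0.84, -0.0]
force: [-0.3, -0.6, -0.3]
gripper_width: 0.0858
grip_force: 0.2
```

```bash
python3 st.py|head -1
cat > look.py <<'E'
import sys,cv2
from rig import snapshot
import pickle
s=snapshot("top");pickle.dump(s,open(sys.argv[1]+".pkl","wb"))
a=s["pixels"][150:262,185:305]
cv2.imwrite(f"pics/{sys.argv[1]}.png",cv2.resize(a,None,fx=5.35,fy=5.35,interpolation=cv2.INTER_CUBIC))
# hole centroids: dark blobs tracked vs. first picture by template matching
T=pickle.load(open("top0.pkl","rb"))["pixels"]
up=lambda i:cv2.resize(cv2.cvtColor(i,cv2.COLOR_BGR2GRAY),None,fx=8,fy=8,interpolation=cv2.INTER_CUBIC)
for n,(cx,cy) in dict(L=(178,312),R=(400,208)).items():
    u,v=int(185+cx/5.35),int(150+cy/5.35)
    t=up(T[v-5:v+6,u-5:u+6]);w=up(s["pixels"][v-16:v+17,u-16:u+17])
    r=cv2.matchTemplate(w,t,cv2.TM_CCOEFF_NORMED);_,b,_,l=cv2.minMaxLoc(r)
    print(n,"match",round(b,2),"moved crop px",((l[0]/8-11)*5.35,(l[1]/8-11)*5.35))
E
python3 look.py e1
```

```text
t 3.1167 tray-frame tcp mm [ -9.9 105.1  40.3] F tray [-0.55 -0.41 -0.31] w 0.08579884447090208
L match 0.98 moved crop px (26.081249999999997, -7.356249999999999)
R match 0.99 moved crop px (30.7625, 1.3375)
```

View pics/e1.png

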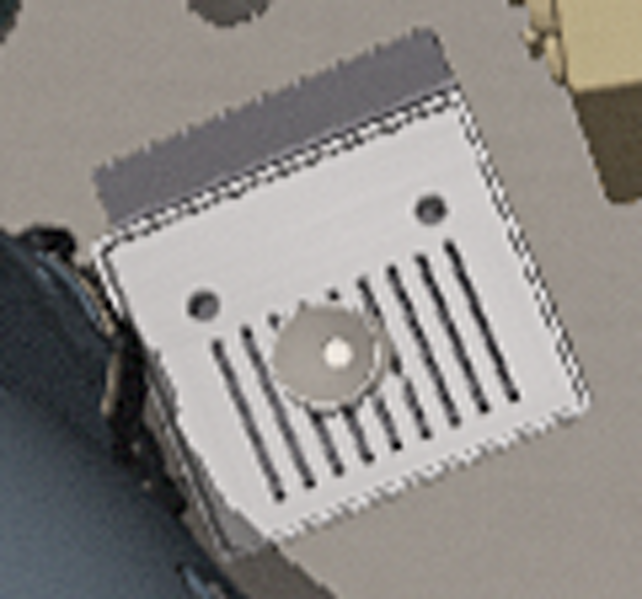

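Corners are now (95,245), (462,92) and (587,408), holes (204,305) and (431,209). The plate is nearly parallel to the ledge.

```bash
cat > fit.py <<'E'
from h import *
import sys
T=pickle.load(open("top0.pkl","rb"));tp=lambda c:uv(c,[185,150],5.35)
g=np.array([.520,.339,0]);Rt=R.from_euler('z',24.26,degrees=True)
def run(M,c,z=.0475,pi=-6.3):
    u=tp(c);k=lambda q:np.r_[q[0],q[1],z,q[2],np.radians(pi),0]
    r=least_squares(lambda q:(proj(T,pose(k(q),M))-u).ravel(),[.5,.34,.4],loss='soft_l1');p=k(r.x)
    print("plate in tray",(Rt.inv().apply(p[:3]-g)*1e3).round(1),"yaw",round(np.degrees(p[3])-24.26,2),r.fun.round(1))
E
python3 - <<'E'
from fit import *
run(H,[[178,312],[400,208]]);run(H,[[204,305],[431,209]])
run(np.r_[L[[0,1,3]],H],[[95,245],[462,92],[587,408],[204,305],[431,209]])
run(L[[0,1,3]],[[95,245],[462,92],[587,408]])
G=[[.034,.056,.04],[.034,-.056,.04],[.1,.086,.04],[.1,-.086,.04]]
print(((proj(T,Rt.apply(G)+g)-[185,150]+.5)*5.35).round(0))
# predicted hole pixels when seated
print(((proj(T,Rt.apply(H+[0,0,.04])+g)-[185,150]+.5)*5.35).round(0), ((proj(T,Rt.apply(L+[0,0,.04])+g)-[185,150]+.5)*5.35).round(0))
E
```

```text
plate in tray [-11.   13.8  47.5] yaw 2.26 [-0.1  0.1  0.1 -0.1]
plate in tray [-14.9   2.6  47.5] yaw 0.04 [-0.  0.  0. -0.]
plate in tray [-15.4   3.   47.5] yaw -0.48 [-1.2 -0.4 -0.2 -0.4  1.3  0.3 -0.   0.   0.2  0.4]
plate in tray [-15.8   2.9  47.5] yaw -0.51 [-1.1 -0.3 -0.1 -0.2  1.4  0.5]
[[205. 276.]
 [429. 182.]
 [ 94. 172.]
 [435.  30.]]
[[203. 275.]
 [427. 181.]] [[ 90. 212.]
 [455.  59.]
 [216. 528.]
 [586. 371.]]
```

Emit:
carry_out(
  motion=[
    [0,0,0,-0.001,0,0,1],
    [0,0,0,-0.002,0,0,1],
    [0,0,0,-0.003,0,0,1],
    [0,0,0,-0.003,0,0,1],
    [0,0,0,0,0,0,1],
    [0,0,0,0.01,0,0,1],
    [0,0,0,0.03,0,0,1],
    [0,0,0,0.05,0,-0.02,1],
    [0,0,0,0.05,0,-0.06,1],
    [0,0,0,0.05,0,-0.1,1],
    [0,0,0,0.05,0,-0.14,1],
    [0,0,0,0.05,0,-0.14,1],
  ],
)

```text
time_s: 4.17
tool_pos: [0.4485, 0.4795, 0.1888]
tool_rot: [0.001, 0.543, 0.84, 0.005]
force: [0.7, 0.8, -0.1]
gripper_width: 0.0855
grip_force: 0.0
```

```bash
python3 look.py e2; python3 st.py -135 5 180; python3 st.py -135 5 40|tail -1
```

```text
L match 0.98 moved crop px (32.099999999999994, -10.03125)
R match 0.99 moved crop px (36.78125, -0.66875)
t 4.2167 tray-frame tcp mm [ -7.9 157.1 185. ] F tray [ 0.79 -0.54 -0.67] w 0.0854435732126887
tool axes in tray:
 [[-0.     1.     0.003]
 [ 1.     0.     0.007]
 [ 0.007  0.003 -1.   ]]
shift tool [-0.1521 -0.1271  0.0037]
shift tool [-0.1524 -0.1281  0.1437]
```

Emit:
carry_out(
  motion=[
    [0,0,-7,-0.005,-0.02,0,1],
    [0,0,-14,-0.015,-0.045,0,1],
    [0,0,-21,-0.025,-0.07,0,1],
    [0,0,-28,-0.035,-0.1,0,1],
    [0,0,-35,-0.05,-0.127,0,1],
    [0,0,-42,-0.065,-0.127,0,1],
    [0,0,-49,-0.08,-0.127,0,1],
    [0,0,-56,-0.095,-0.127,0,1],
    [0,0,-63,-0.11,-0.127,0,1],
    [0,0,-70,-0.125,-0.127,0,1],
    [0,0,-77,-0.14,-0.127,0,1],
    [0,0,-84,-0.152,-0.127,0,1],
    [0,0,-90,-0.152,-0.127,0,1],
    [0,0,-90,-0.152,-0.127,0,1],
    [0,0,-90,-0.152,-0.127,0,1],
  ],
)

```text
time_s: 5.47
tool_pos: [0.3935, 0.2861, 0.1799]
tool_rot: [-0.0, -0.208, 0.978, -0.0]
force: [-0.2, 0.4, 0.1]
gripper_width: 0.0857
grip_force: 0.0
```

```bash
python3 st.py -135 3 37
```

```text
t 5.4667 tray-frame tcp mm [-137.1    3.7  179.9] F tray [0.01 0.43 0.07] w 0.0857450019498122
tool axes in tray:
 [[-1.     0.004  0.001]
 [ 0.004  1.    -0.   ]
 [-0.001 -0.    -1.   ]]
shift tool [-0.0021 -0.0007  0.1429]
```

Emit:
carry_out(
  motion=[
    [0,-5,0,0,0,0.03,1],
    [0,-10,0,0,0,0.06,1],
    [0,-10,0,0,0,0.1,1],
    [0,-10,0,0,0,0.13,1],
    [0,-10,0,0,0,0.143,1],
    [0,-10,0,0,0,0.143,1],
    [0,-10,0,-0.008,0,0.143,1],
    [0,-10,0,-0.016,0,0.143,1],
    [0,-10,0,-0.02,0,0.143,1],
    [0,-10,0,-0.02,0,0.143,1],
  ],
)

```text
time_s: 6.3
tool_pos: [0.4141, 0.2954, 0.0387]
tool_rot: [0.087, -0.209, 0.974, 0.019]
force: [0.3, 0.1, 0.5]
gripper_width: 0.0852
grip_force: 0.0
```

```bash
python3 st.py -90 3 37;python3 look.py e3
python3 - <<'E'
import cv2
from rig import snapshot
b=snapshot("scene")["pixels"][98:198,215:350]
cv2.imwrite("pics/d3.png",cv2.resize(b,None,fx=5,fy=5,interpolation=cv2.INTER_CUBIC))
E
```

```text
t 6.3 tray-frame tcp mm [-114.4    3.7   38.7] F tray [ 0.31 -0.05  0.51] w 0.08519325064019327
tool axes in tray:
 [[-0.984  0.001 -0.176]
 [ 0.001  1.     0.001]
 [ 0.176  0.001 -0.984]]
shift tool [-0.0237 -0.0007  0.006 ]
L match 0.98 moved crop px (32.099999999999994, -10.03125)
R match 0.99 moved crop px (36.78125, -0.66875)
```

View pics/d3.png

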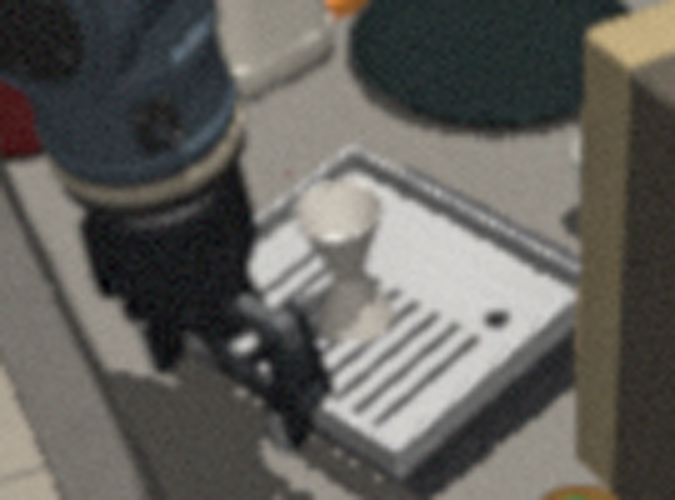

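The tilted fingers stand just in front of the front lip, clear of the cup.

Emit:
carry_out(
  motion=[
    [0,0,0,-0.002,0,0.0004,1],
    [0,0,0,-0.004,0,0.0007,1],
    [0,0,0,-0.006,0,0.0011,1],
    [0,0,0,-0.0075,0,0.0013,1],
    [0,0,0,-0.009,0,0.0016,1],
    [0,0,0,-0.01,0,0.0018,1],
    [0,0,0,-0.011,0,0.002,1],
    [0,0,0,-0.012,0,0.0021,1],
    [0,0,0,-0.013,0,0.0023,1],
    [0,0,0,-0.014,0,0.0025,1],
    [0,0,0,-0.014,0,0.0025,1],
  ],
)

```text
time_s: 7.32
tool_pos: [0.4251, 0.3, 0.0373]
tool_rot: [0.085, -0.209, 0.974, 0.018]
force: [0.6, 0.6, 0.6]
gripper_width: 0.0854
grip_force: 0.0
```

```bash
python3 st.py|head -1;python3 look.py e4
```

```text
t 7.3167 tray-frame tcp mm [-102.5    3.4   37.3] F tray [0.81 0.29 0.59] w 0.08536920840409323
L match 0.98 moved crop px (32.099999999999994, -10.03125)
R match 0.99 moved crop px (36.78125, -0.66875)
```

Emit:
carry_out(
  motion=[
    [0,0,0,-0.001,0,0.0002,1],
    [0,0,0,-0.002,0,0.0004,1],
    [0,0,0,-0.003,0,0.0005,1],
    [0,0,0,-0.004,0,0.0007,1],
    [0,0,0,-0.005,0,0.0009,1],
    [0,0,0,-0.006,0,0.0011,1],
    [0,0,0,-0.007,0,0.0012,1],
    [0,0,0,-0.008,0,0.0014,1],
    [0,0,0,-0.008,0,0.0014,1],
  ],
)

```text
time_s: 8.12
tool_pos: [0.4327, 0.3034, 0.0373]
tool_rot: [0.085, -0.209, 0.974, 0.018]
force: [-1.7, -0.4, -0.2]
gripper_width: 0.0852
grip_force: 0.8
```

```bash
python3 st.py|head -1;python3 look.py e5
```

```text
t 8.1167 tray-frame tcp mm [-94.3   3.4  37.3] F tray [-1.68  0.36 -0.2 ] w 0.08522153330013056
L match 0.79 moved crop px (25.412499999999998, -24.075)
R match 0.82 moved crop px (30.7625, -16.049999999999997)
```

Emit:
carry_out(
  motion=[
    [0,0,0,-0.001,0,0.0002,1],
    [0,0,0,-0.002,0,0.0004,1],
    [0,0,0,-0.003,0,0.0005,1],
    [0,0,0,-0.004,0,0.0007,1],
    [0,0,0,-0.005,0,0.0009,1],
    [0,0,0,-0.005,0,0.0009,1],
  ],
)

```text
time_s: 8.67
tool_pos: [0.4375, 0.3055, 0.0374]
tool_rot: [0.085, -0.209, 0.974, 0.018]
force: [-0.5, 1.1, 0.9]
gripper_width: 0.0854
grip_force: 0.0
```

```bash
python3 st.py|head -1;python3 look.py e6
```

```text
t 8.6667 tray-frame tcp mm [-89.    3.4  37.4] F tray [-0.04  1.17  0.86] w 0.08542228206186074
L match 0.85 moved crop px (23.40625, -40.125)
R match 0.87 moved crop px (23.40625, -32.099999999999994)
```

View pics/e6.png

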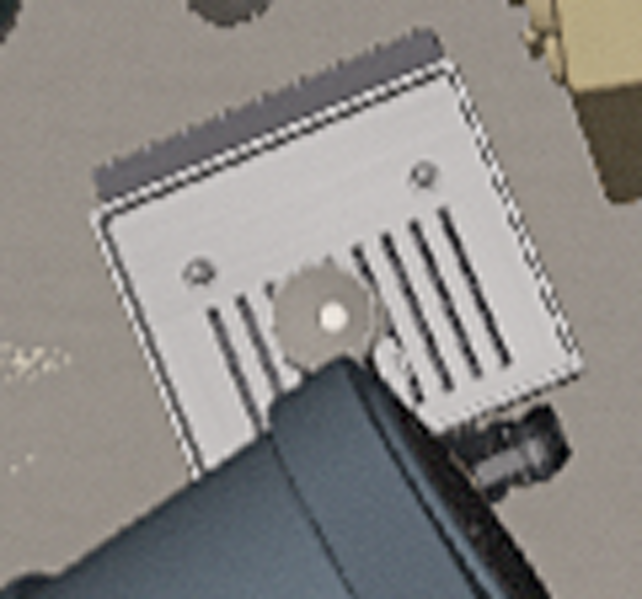

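Pins show bright in both holes at (201,272) and (425,176), and the plate jumped back further than the push, so it seems to have dropped. I'll retract and verify.

Emit:
carry_out(
  motion=[
    [0,0,0,0.005,0,-0.0009,1],
    [0,0,0,0.02,0,-0.0035,1],
    [0,0,0,0.04,0,-0.007,1],
    [0,0,0,0.05,0,-0.04,1],
    [0,0,0,0.06,0,-0.08,1],
    [0,0,0,0.07,0,-0.12,1],
    [0,0,0,0.1,0,-0.12,1],
    [0,0,0,0.13,0,-0.12,1],
    [0,0,0,0.13,0,-0.12,1],
  ],
)

```text
time_s: 9.47
tool_pos: [0.2972, 0.2417, 0.132]
tool_rot: [0.084, -0.21, 0.974, 0.018]
force: [0.5, -0.3, 0.5]
gripper_width: 0.0855
grip_force: 0.0
```

```bash
python3 st.py|head -1;python3 look.py e7
python3 - <<'E'
import cv2
from rig import snapshot
b=snapshot("scene")["pixels"][98:198,235:345]
b=cv2.resize(b,None,fx=3.6,fy=3.6,interpolation=cv2.INTER_CUBIC)
a=cv2.resize(cv2.imread("pics/e7.png"),(386,360))
cv2.imwrite("pics/d7.png",cv2.hconcat([b,a]))
from fit import *
S=pickle.load(open("scene0.pkl","rb"))
sc=lambda P:((proj(S,Rt.apply(P)+g)-[235,98]+.5)*3.6).round()
print("seated",sc(L+[0,0,.04]).tolist(),"\ntilted",sc(R.from_euler('y',-6.3,degrees=True).apply(L)+[-.004,0,.0475]).tolist())
E
```

```text
t 9.4667 tray-frame tcp mm [-243.     2.9  132. ] F tray [ 0.36 -0.45  0.53] w 0.08549270215932696
L match 0.84 moved crop px (23.40625, -40.125)
R match 0.88 moved crop px (24.075, -32.76875)
seated [[200.0, 109.0], [375.0, 204.0], [55.0, 202.0], [232.0, 311.0]] 
tilted [[193.0, 96.0], [370.0, 191.0], [49.0, 207.0], [226.0, 317.0]]
```

View pics/d7.png

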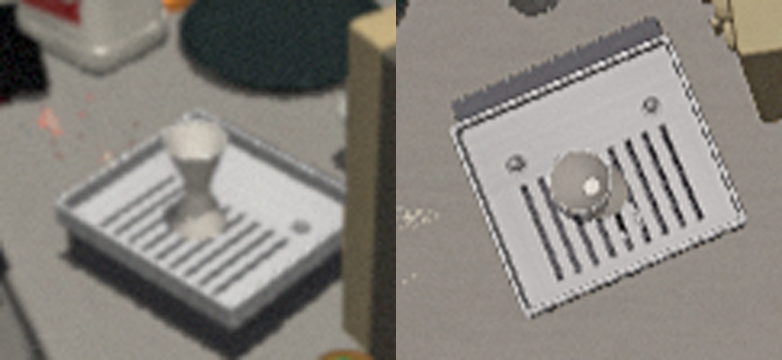

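Both holes show their pins. In the scene view the lip corners (198,112), (60,208) and (234,322) match a flat plate, and the cup is upright.

```bash
python3 -c "
from rig import order
print(order.finish_job())"
```

```text
the job is handed in; nothing more can be done
None
```

I nudged the plate until both holes dropped over their pins; the last pictures show it lying flat with the cup standing upright, and I handed the job in at about 9.5 s (no verdict was returned).

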